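# Impact-test a sample cap: cock the striker, bring the sample into line, trip the sear

## Task

Carry out one impact test on the bottle cap mounted in the tester: first draw the striker back by its upright handle until the sear catches and holds it by itself, without forcing it hard onto the rear buffer, and let go of it. Then push the sample carriage gently all the way in to its stop, so that the cap stands in front of the cocked striker, and press the trip pad gently so that the striker flies free and its blow drives the cap back against its holder. Move the cap only by the blow, never by hand, do not touch the striker again after the blow, and leave the other things on the bench alone.

Things in the scene. Friction and masses are not known exactly. Their poses are not given: they have to be found in the camera images.
- tester: Impact tester, bare metal, fixed: base plate 360 x 200 x 12 mm, on it a channel 60 mm wide with its top 82 mm up and a 22 mm slot along it. Origin: underside of the base, below the handle at rest. +x is the firing direction (channel to sample carriage), +y the side of the trip pad and drawn-out carriage, z up. The base spans x -195 to 165, y -100 to 100 mm. Offsets below are along these axes.
- striker (a joint): How far the striker is drawn back to the tester's -x (m): 0 = rest, limit 0.075. Its spring pulls 5 N at 0 and 0.1 N more per mm, plus rubbing under 1 N. The sear catches between 0.042 and 0.056, different each time and not visible; a ramp before it adds a few N, gone at the click. 3 mm past the catch the stiff buffer is met. Once caught it stays back by itself; not caught, it springs home.
- handle (a point): Point on the striker's upright handle, 112 mm above the bench: a plain round steel post 14 mm thick, standing free from 82 mm (top of the channel) to 132 mm, with a black cap 18 mm thick up to 142 mm. It moves with the striker; at rest it stands at tester x = 0, y = 0. It can be pinched, or hooked with closed fingers on its +x side and pulled to -x.
- buffer (a joint): How far the rear buffer pin is pressed back (m), 0 = not touched. A rubber-tipped pin out of the rear of the tester, spring of 2 N per mm. It must not be pressed more than 0.005.
- carriage_tab (a point): Middle of the outer (+y) face of the upright push tab of the sample carriage, 105 mm above the bench. The tab is a bare metal plate 40 mm wide (along tester x), 8 mm thick, its top 122 mm up, its lower end 30 mm up. It stands at tester x = 108 mm, and at y = 44 mm when the carriage is fully in, up to 50 mm farther out when drawn out. Push it towards the tester's -y.
- carriage (a joint): How far the carriage has been pushed in (m): 0 = fully drawn out, 0.05 = home, touching its rubber stop pad at the tester's -y side (the pad gives 1 mm per 3 N, so pushing on goes a little past 0.05). Sliding takes about 3 N.
- cap (a point): Centre of the front (struck) face of the sample cap: a white plastic disc 38 mm across, 10 mm thick, standing upright, 58 mm up, on a plunger in the carriage's holder plate (which is 68 mm tall, top 98 mm up). It rides with the carriage.
- plunger (a joint): How far the cap and its plunger have been driven back in the holder towards the tester's +x (m): 0 = untested, 12 mm proud of the holder plate; 0.012 = against the plate. It rubs with about 15 N, so only a sharp blow moves it, not the spring's push alone.
- trip_pad (a point): Centre of the top of the round trip pad: grey disc 32 mm across, 78 mm up at rest, at tester x = -30, y = 78 mm, on a stem over a small grey block. Pressed straight down it lowers the sear: 2.5 N at first; with the striker cocked it lets go after 5 to 8 mm at 4 to 8 N; bottom at 10 mm. It springs up again, and dips by itself as the striker is drawn over it. Fingers there are clear of the striker.
- cap_a: Spare white cap, 38 mm across, 10 mm tall, lying loose on the tester's base plate on its -y side. Leave alone.
- cap_b: A second spare cap like it, lying farther back on the base plate's -y side. Leave alone.
- cup: Small steel cup, 44 mm across, 35 mm tall, loose on the base plate near its rear +y corner. Leave alone.
- plate: White plate, 170 mm across, loose on the bench to the robot's left. Leave alone.
- clear_tray: Clear plastic tray 220 x 200 x 35 mm, loose on the bench to the robot's right. Leave alone.
- jar: Glass jar with a white lid, 64 mm across, 85 mm tall, loose on the bench to the robot's right, near it. Leave alone.
- tweezers: Steel tweezers about 125 mm long, lying loose on the bench to the left, near the robot. Leave alone.
- nose (a point): Centre of the front face of the striker's nose, a dark steel round 28 mm thick, 58 mm up; at rest at tester x = 92 mm, y = 0, and there it stands in the way of the cap: the carriage can go in only while the striker is cocked.

How it is judged:
On the way, in this order (a step that is already met when the one before it is completed fails the run):
1. the striker is held back by the sear, with nothing touching it (value of joint striker above 0.038 m and contact force between each of the arm, the fingers and striker below 0.3 N and value of joint carriage below 0.04 m), for 0.3 s.
2. the carriage is home at its stop while the striker is still cocked (value of joint carriage above 0.0475 m and value of joint striker above 0.038 m and value of joint plunger below 0.002 m), for 0.2 s.
At the end, for the whole second after the job is handed in: The cap has been driven back at least 9 of its 12 mm by the blow, the carriage is within 3.5 mm of its stop, and the striker is forward within 8 mm of its rest (value of joint plunger above 0.009 m and value of joint carriage above 0.0465 m and value of joint striker below 0.008 m); the robot touches nothing.
It fails at once if the rear buffer is pressed more than 5 mm (striker overdrawn) (value of joint buffer above 0.005 m).
It fails at once if the cap or its plunger is pushed by the robot (contact force between any of the fingers, the arm and plunger above 2 N).
It fails at once if the striker is touched while the cap is being or has been driven (value of joint plunger above 0.002 m and contact force between any of the fingers, the arm and striker above 1 N).
It fails at once if the carriage is pushed with more than 30 N or the trip pad with more than 25 N (contact force between the fingers and carriage above 30 N or contact force between the fingers and trip above 25 N).
It fails at once if a bystander is moved more than 25 mm (distance of any of cap_a, cap_b, cup, plate, clear_tray, jar, tweezers from where it was at the start of the episode above 0.025 m).
It also fails if it takes over 62 s, if anything falls off the work surface, if the arm or the gripper's body presses on something with over 40 N, if the wrist force passes 120 N, or if a joint passes its speed limit or range.

## Robot

A 7-joint arm with a two-finger parallel gripper is mounted at the origin on the work surface. World frame = base frame: x ahead of the robot, y to its left, z up, the work surface at z = 0. Lengths are in m, angles in rad, forces in N, time in s.
With the tool pointing down it reaches from about 0.425 to 1.025 m from the base axis. Payload 3.6 kg.
Tool frame: the origin (TCP) lies at the very end of the fingers, on their centre line; the grasp point (between the pads) lies behind it (manip.grip_point_offset is the z of the grasp point in the tool frame, in m); z points along the fingers, y is the line along which they close (so a half turn about z gives the same grasp; the last joint's range is limited). The gripper opens to 85 mm and grips with 20 to 120 N. Pads are 22 mm wide; open, the fingers measure 114 mm over their backs; the gripper's body (76 mm by 85 mm) begins 54 mm behind the grasp point. The pads swing forward as they close: fully open they stand 13 mm farther back than shut.
Start: joints at [-1.427, 0.591, 0.048, 1.609, -0.033, 0.943, -0.034], TCP at [0.171, 0.705, 0.195] pointing down, gripper open.
Joint ranges: [-2.69, 2.69], [-0.47, 2.24], [-1.27, 1.36], [0.19, 2.51], [-1.53, 4.68], [0.08, 2.07], [-3.09, 3.09]. Speed limits (rad/s): [2.57, 2.57, 3.14, 3.14, 3.14, 3.14, 3.14].

## Interface

Orientations are given as a unit quaternion [w, x, y, z].
In Python, from bench import manip gives the robot as it stands.
- The arm moves only by the tool carry_out, never from a script. Its argument "rows" is a list of rows, each a list of 7 numbers: the opening in per cent of the stroke, from 0 (shut) to 100 (fully open), then the shift along the tool's x, y, z each as a share of 300 mm, from -1 to 1, then the turn, a rotation vector about the tool's x, y, z each as a share of 30 degrees, from -1 to 1. In form: [[grip, dx, dy, dz, ax, ay, az], ...]. A call has exactly 8 rows; each row shifts and turns the commanded pose from where the row before left it, along the tool's axes as they then stand; what a row does not reach is not made up. A row lasts 1/10 s, in which the tool goes at most 50 mm and 8.59 degrees, less where a joint would pass 70% of its speed; a pose out of reach is approached as far as the arm can. A call with a number of a shift or a turn outside -1 to 1 is refused whole. A call with a gripper value outside its range is refused whole. The fingers move at their own pace and stop on an object; "newtons" is the grip in N (left out, the last holds). Time passes only in rows, so rows that do not move let the fingers close, or fill a call up. It gives the time, the measured TCP pose, the force, the opening and the grip force at its end, in the units of the state.
- manip.read_state(): the state, without advancing time (a new reading comes with each control period).
- manip.camera(name): name is "scene" or "top" or "wrist"; returns a dict with "image" (400x640x3 uint8, red, green, blue), "mtx" (3x3 intrinsics, pixels), "R" (3x3) and "t" (3): a world point X has camera coordinates R X + t. Camera axes: x right, y down, z forward; pixel columns grow to the right and rows downward; lengths in m; the calibration is good to about 2 mm. The wrist camera is an equidistant fisheye: a pixel r from the principal point sees the ray r / f radians off the axis. A picture is of the moment at which its call begins. There is no depth.
- manip.sign_off(): hands the job in; it is judged then, once.
Trained networks look in the newest picture that a camera, given by its name, has taken for a name from the list of things; names that differ only in an ending like _2 or _b are one class to them, and where a whole thing is asked for, a point or a joint stands for the part that bears it (a point fixed in the world has none). Each returns a list of dicts, best first, with "score" (0 to 1); they miss things now and then, are a little off and sometimes report something else, mostly with a low value. They report only what shows in the picture. A call takes as long as a camera call.
- manip.find_in(camera, name): "box" ([centre column, centre row, width, height] in pixels, round what is visible of it).
- manip.mark_of(camera, name): "at" ([row, column] in pixels: a listed point, or the origin of a listed thing).
The state is a dict: "t": time; "joints": joint angles; "joint_velocities": joint speeds; "joint_torque": joint torques, N m; "ee_pos": TCP position; "ee_rot": TCP orientation; "force": force on the tool from outside, world axes, zero at the start; "wrist_torque": the same for the moment, N m; "opening": opening from 0.0 (shut) to 1.0 (fully open); "grip_force": force on a finger pad.
Only numpy, scipy, OpenCV 4.12 (cv2) and the standard library are available. Lean on these libraries where they do the work, as an engineer would, in place of code of your own. Each camera call takes 0.05 s, during which the arm holds its last target. There are 200 camera calls.

## Working session

There is one attempt and no reset: what is moved stays moved. The work goes in short steps, Python scripts to look and compute and a tool call to move; the robot and the scene stay as the last step left them, time stands still between calls to the robot, and variables do not carry over. Pictures are saved under pics/ and viewed, at most 12 in all, crops included, and the job is handed in when it is done.

Besides the shell and the picture viewer there is one more tool, called in YAML: its name, and indented under it one key for each argument. carry_out: Moves the arm, as the interface text tells. Its arguments: {"type":"object","properties":{"rows":{"type":"array"},"newtons":{"type":"number"}},"required":["rows"]}

```bash
mkdir -p pics
cat > h.py <<'E'
from bench import manip
import numpy as np, cv2
def ray(c,px):  # px=(col,row)
    K=c["mtx"]; R=np.array(c["R"]); t=np.array(c["t"])
    d=R.T@np.array([(px[0]-K[0][2])/K[0][0],(px[1]-K[1][2])/K[1][1],1]); return -R.T@t,d
def atz(c,px,z):
    o,d=ray(c,px); return o+d*(z-o[2])/d[2]
def proj(c,X):
    p=np.array(c["mtx"])@(np.array(c["R"])@np.array(X)+np.array(c["t"])); return p[:2]/p[2]
E
python3 - <<'E'
from h import *
print(manip.read_state(), manip.grip_point_offset)
H=dict(handle=.112,carriage_tab=.105,cap=.058,trip_pad=.078,nose=.058,tester=0,cup=0,cap_a=.012,plate=0,jar=0)
for n in ("top","scene"):
    c=manip.camera(n); cv2.imwrite(f"pics/{n}0.png",c["image"][:,:,::-1])
    print(n,"cam at",-np.array(c["R"]).T@c["t"])
    for k,z in H.items():
        for m in manip.mark_of(n,k)[:2]:
            a=m["at"]; print(k,round(m["score"],2),np.round(a),np.round(atz(c,(a[1],a[0]),z),3))
E
```

```text
{'t': 0.0, 'joints': array([-1.42651518,  0.5921502 ,  0.04823734,  1.60984807, -0.03328471,
        0.9427244 , -0.0336724 ]), 'joint_velocities': array([-8.44849026e-04, -3.86059933e-04,  1.12335956e-03,  1.79045048e-03,
        5.15874607e-04, -1.50836802e-05,  5.41581861e-04]), 'joint_torque': array([ 9.75938383e-04, -5.48707259e+01,  1.54675204e+00, -1.98126054e+01,
        9.36842174e-03,  8.79570114e-03,  1.85174798e-06]), 'ee_pos': array([0.17051473, 0.70370011, 0.1937074 ]), 'ee_rot': array([-8.35279132e-05,  1.18527021e-01,  9.92950146e-01, -1.16044066e-03]), 'force': array([-0.95680594,  0.90187217, -0.0789878 ]), 'wrist_torque': array([ 0.00745536, -0.01200507, -0.00948731]), 'grip_force': 0.0, 'opening': 1.0008824271293613} -0.0187
top cam at [ 0.38059545 -0.06977719  1.37724053]
handle 0.94 [189. 294.] [0.584 0.028 0.112]
carriage_tab 0.68 [225. 270.] [0.473 0.097 0.105]
carriage_tab 0.65 [240. 411.] [ 0.438 -0.328  0.105]
cap 0.59 [164. 319.] [ 0.675 -0.046  0.058]
cap 0.47 [206. 276.] [0.538 0.088 0.058]
trip_pad 0.43 [208. 315.] [ 0.532 -0.036  0.078]
nose 0.63 [198.
[... 390 characters left out ...]
. 412.] [ 0.431 -0.351  0.   ]
jar 0.58 [209. 314.] [ 0.537 -0.031  0.   ]
scene cam at [1.29478627 0.64792576 0.83827423]
handle 0.75 [223. 330.] [0.6   0.033 0.112]
carriage_tab 0.97 [214. 383.] [0.473 0.104 0.105]
cap 0.55 [255. 288.] [ 0.716 -0.005  0.058]
cap 0.47 [235. 364.] [0.53  0.09  0.058]
trip_pad 0.42 [210. 334.] [ 0.518 -0.026  0.078]
tester 0.8 [251. 332.] [0.583 0.023 0.   ]
tester 0.75 [276. 506.] [0.365 0.417 0.   ]
cup 0.48 [256. 287.] [ 0.677 -0.054  0.   ]
cap_a 0.55 [255. 288.] [ 0.682 -0.044  0.012]
cap_a 0.47 [235. 364.] [0.485 0.057 0.012]
plate 0.83 [305. 490.] [0.482 0.431 0.   ]
plate 0.21 [274. 506.] [0.36  0.414 0.   ]
jar 0.56 [177. 278.] [ 0.421 -0.363  0.   ]
```

Run:
```python
from h import *
a=cv2.imread("pics/top0.png")[110:290,200:440]; cv2.imwrite("pics/topc.png",cv2.resize(a,None,fx=3.3,fy=3.3,interpolation=cv2.INTER_CUBIC))
a=cv2.imread("pics/scene0.png")[140:340,220:480]; cv2.imwrite("pics/scenec.png",cv2.resize(a,None,fx=3,fy=3,interpolation=cv2.INTER_CUBIC))
```

```text
(no output)
```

View pics/topc.png

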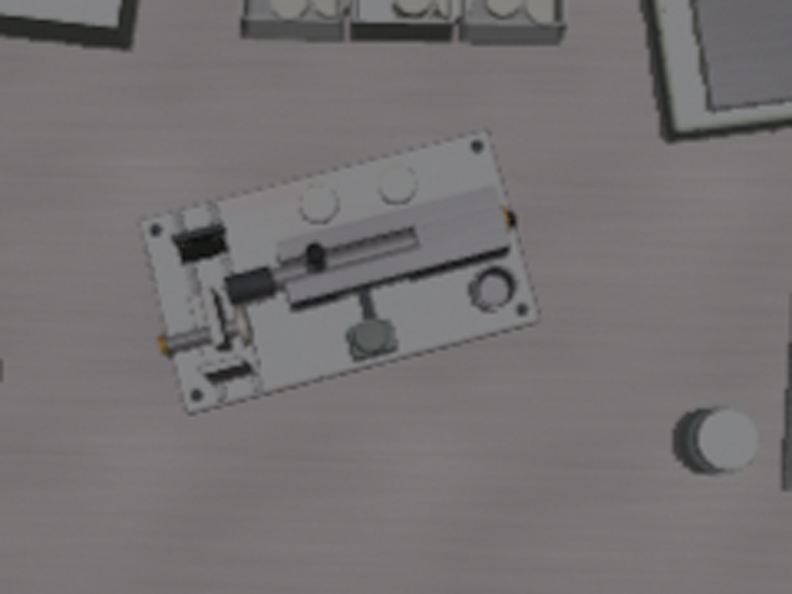

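View pics/scenec.png

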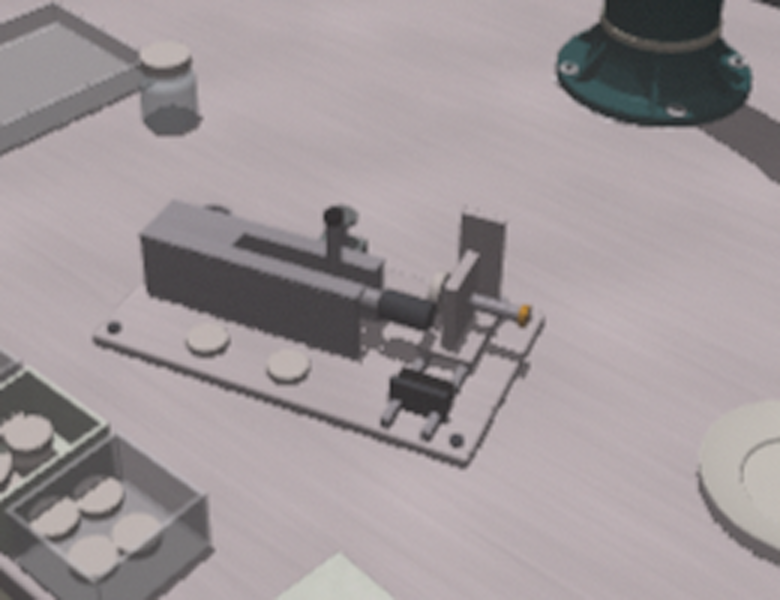

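Top crop: handle cap at (316,255), trip pad (372,336), tab (228,373), cup (493,289); base corners all visible. The scene crop confirms the upright handle, the nose in front and the tab on the robot's side. Next I fit the tester pose.

Run:
```python
from h import *
from scipy.optimize import least_squares
c=manip.camera("top"); s=manip.camera("scene")
T=lambda u,v:(200+u/3.3,110+v/3.3); S=lambda u,v:(220+u/3,140+v/3)
obs=[(c,T(487,131),(-195,-100,12)),(c,T(538,320),(-195,100,12)),(c,T(190,412),(165,100,12)),(c,T(143,220),(165,-100,12)),
(c,T(316,252),(0,0,142)),(c,T(372,334),(-30,78,78)),(s,S(334,214),(0,0,142)),(s,S(467,463),(165,-100,6)),(s,S(94,333),(-195,-100,12)),(s,S(545,318),(165,100,12))]
def W(p,q):
    q=np.array(q)/1000; C,Sn=np.cos(p[2]),np.sin(p[2]); return np.array([p[0]+C*q[0]-Sn*q[1],p[1]+Sn*q[0]+C*q[1],q[2]])
f=lambda p:np.concatenate([proj(k,W(p,q))-px for k,px,q in obs])
r=least_squares(f,[.586,.026,2.04],loss="soft_l1"); p=r.x
print(p,np.degrees(p[2])); print(np.round(f(p).reshape(-1,2),1))
for n,q in dict(handle=(0,0,112),tab_in=(108,44,105),tab_out=(108,94,105),trip=(-30,78,78),hook=(25,0,112)).items(): print(n,np.round(W(p,q),4))
for m in manip.mark_of("top","carriage_tab")[:1]: pass
o=W(p,(0,0,0)); C,Sn=np.cos(p[2]),np.sin(p[2])
for X in ([.473,.0985,.105],):
    d=np.array(X)-o; print("tab local",C*d[0]+Sn*d[1],-Sn*d[0]+C*d[1])
np.save("pose.npy",p)
```

```text
[0.5874552  0.0231474  1.85141967] 106.07853330711619
[[-0.3 -0.6]
 [ 0.3  0.3]
 [-1.8  0.6]
 [-1.9 -0.1]
 [-1.  -0. ]
 [-0.9  0.2]
 [-0.7 -1.6]
 [-0.6 -0. ]
 [-1.7 -0.5]
 [-0.3 -2.5]]
handle [0.5875 0.0231 0.112 ]
tab_in [0.5153 0.1147 0.105 ]
tab_out [0.4672 0.1009 0.105 ]
trip [ 0.5208 -0.0273  0.078 ]
hook [0.5805 0.0472 0.112 ]
tab local 0.10410393227879088 0.08910879924842174
```

carry_out:
  rows:
    - [0, 0, 0, 0, 0, 0, 0.28]
    - [0, 0, 0, 0, 0, 0, 0.28]
    - [0, 0, 0, 0, 0, 0, 0.28]
    - [0, 0, 0, 0, 0, 0, 0.28]
    - [0, 0, 0, 0, 0, 0, 0.28]
    - [0, 0, 0, 0, 0, 0, 0.28]
    - [0, 0, 0, 0, 0, 0, 0.28]
    - [0, 0, 0, 0, 0, 0, 0.05]
  newtons: 60

```text
t: 2.05
ee_pos: [0.1704, 0.7047, 0.1948]
ee_rot: [0.0, 0.602, 0.799, -0.0]
force: [0.3, 0.4, 0.1]
opening: 0.0
grip_force: 0.0
```

```bash
cat >> h.py <<'E'
from scipy.spatial.transform import Rotation as Ro
p=np.load("pose.npy"); O=np.array([p[0],p[1],0]); B=Ro.from_euler("z",p[2]).as_matrix()
def st(goal=None):
    s=manip.read_state(); q=s["ee_rot"]; R=Ro.from_quat(np.r_[q[1:],q[0]]).as_matrix()
    print("t",round(s["t"],2),"TCP local mm",np.round((B.T@(s["ee_pos"]-O))*1000,1),"F local",np.round(B.T@s["force"],1),"open",round(s["opening"],2))
    want=B@np.diag([1,-1,-1]); print("rotvec err tool deg",np.round(np.degrees(Ro.from_matrix(R.T@want).as_rotvec()),1))
    if goal is not None:
        d=R.T@(O+B@(np.array(goal)/1000)-s["ee_pos"]); print("shift share",np.round(d/.3,3))
E
python3 -c "
from h import *
st((35,0,195))"
```

```text
t 2.05 TCP local mm [770.4 212.  194.8] F local [ 0.3 -0.4  0.1] open 0.0
rotvec err tool deg [ 0.  0. -0.]
shift share [-2.451  0.708  0.   ]
```

carry_out:
  rows:
    - [0, -0.15, 0.044, 0, 0, 0, 0]
    - [0, -0.15, 0.044, 0, 0, 0, 0]
    - [0, -0.15, 0.044, 0, 0, 0, 0]
    - [0, -0.15, 0.044, 0, 0, 0, 0]
    - [0, -0.15, 0.044, 0, 0, 0, 0]
    - [0, -0.15, 0.044, 0, 0, 0, 0]
    - [0, -0.15, 0.044, 0, 0, 0, 0]
    - [0, -0.15, 0.044, 0, 0, 0, 0]

```text
t: 2.85
ee_pos: [0.3729, 0.3865, 0.1953]
ee_rot: [0.0, 0.6, 0.8, 0.001]
force: [-0.3, 0.1, -0.0]
opening: -0.002
grip_force: 0.0
```

carry_out:
  rows:
    - [0, -0.15, 0.044, 0, 0, 0, 0]
    - [0, -0.15, 0.044, 0, 0, 0, 0]
    - [0, -0.15, 0.044, 0, 0, 0, 0]
    - [0, -0.15, 0.044, 0, 0, 0, 0]
    - [0, -0.15, 0.044, 0, 0, 0, 0]
    - [0, -0.15, 0.044, 0, 0, 0, 0]
    - [0, -0.15, 0.044, 0, 0, 0, 0]
    - [0, 0, 0, 0, 0, 0, 0]

```text
t: 3.65
ee_pos: [0.5523, 0.1023, 0.1961]
ee_rot: [0.003, 0.605, 0.796, 0.0]
force: [-0.5, 0.3, -0.3]
opening: 0.004
grip_force: 0.0
```

```bash
python3 -c "
from h import *
st((35,0,95))
c=manip.camera('wrist');cv2.imwrite('pics/w1.png',c['image'][:,:,::-1])"
```

```text
t 3.65 TCP local mm [ 85.8  11.9 196.1] F local [ 0.4  0.4 -0.3] open 0.0
rotvec err tool deg [ 0.2  0.3 -0.6]
shift share [-0.167  0.04   0.338]
```

View pics/w1.png

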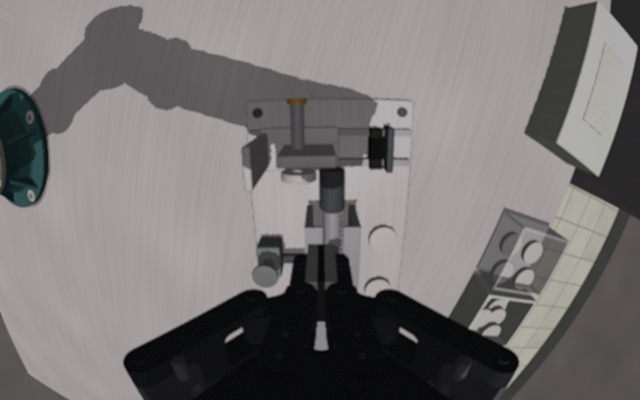

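The wrist view shows the gripper over the tester axis, with the nose at (332,185), the tab at (257,160) and the trip pad at (267,270). The handle is hidden behind the fingertips, as it should be from here. I'll descend in front of it.

carry_out:
  rows:
    - [0, -0.08, 0.02, 0, 0, 0, 0]
    - [0, -0.08, 0.02, 0, 0, 0, 0]
    - [0, 0, 0, 0, 0, 0, 0]
    - [0, 0, 0, 0.1, 0, 0, 0]
    - [0, 0, 0, 0.1, 0, 0, 0]
    - [0, 0, 0, 0.1, 0, 0, 0]
    - [0, 0, 0, 0.04, 0, 0, 0]
    - [0, 0, 0, 0, 0, 0, 0]

```text
t: 4.5
ee_pos: [0.5708, 0.0695, 0.0914]
ee_rot: [-0.002, 0.6, 0.8, -0.001]
force: [-0.7, 0.8, 0.7]
opening: -0.003
grip_force: 0.0
```

```bash
python3 -c "
from h import *
st((18,0,95))
c=manip.camera('top');d=manip.camera('scene')
a=c['image'][150:250,240:380,::-1];b=d['image'][150:290,250:450,::-1]
cv2.imwrite('pics/m2.png',np.hstack([cv2.resize(a,(400,286)),cv2.resize(b,(400,286))]))"
```

```text
t 4.5 TCP local mm [49.1  3.1 91.4] F local [0.9 0.5 0.7] open -0.0
rotvec err tool deg [-0.2 -0.1  0.1]
shift share [-0.104  0.01  -0.012]
```

View pics/m2.png

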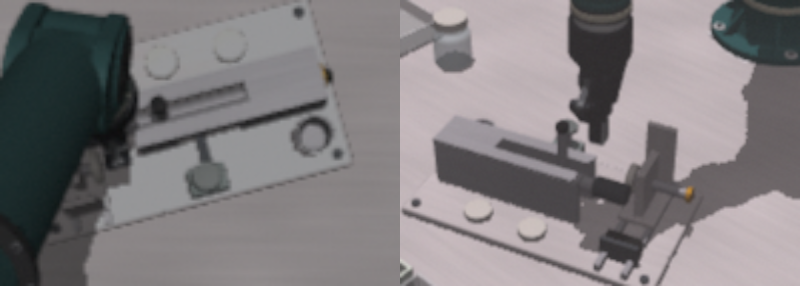

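The picture shows the closed fingers in front of the handle, on its +x side and clear of the channel. I start pulling.

carry_out:
  rows:
    - [0, -0.02, 0.005, -0.006, 0, 0, 0]
    - [0, -0.02, 0.005, -0.006, 0, 0, 0]
    - [0, -0.02, 0, 0, 0, 0, 0]
    - [0, -0.02, 0, 0, 0, 0, 0]
    - [0, -0.02, 0, 0, 0, 0, 0]
    - [0, -0.02, 0, 0, 0, 0, 0]
    - [0, -0.02, 0, 0, 0, 0, 0]
    - [0, -0.02, 0, 0, 0, 0, 0]

```text
t: 5.4
ee_pos: [0.5881, 0.026, 0.0968]
ee_rot: [-0.002, 0.601, 0.8, 0.001]
force: [-2.4, 7.5, 5.6]
opening: -0.002
grip_force: 3.6
```

```bash
python3 -c "
from h import *
st((-22,0,95))"
```

```text
t 5.4 TCP local mm [ 2.6 -1.4 96.8] F local [7.9 0.2 5.6] open -0.0
rotvec err tool deg [-0.1 -0.3  0.1]
shift share [-0.082 -0.005  0.005]
```

carry_out:
  rows:
    - [0, -0.01, 0, 0, 0, 0, 0]
    - [0, -0.01, 0, 0, 0, 0, 0]
    - [0, -0.01, 0, 0, 0, 0, 0]
    - [0, -0.01, 0, 0, 0, 0, 0]
    - [0, -0.01, 0, 0, 0, 0, 0]
    - [0, -0.01, 0, 0, 0, 0, 0]
    - [0, 0, 0, 0, 0, 0, 0]
    - [0, 0, 0, 0, 0, 0, 0]

```text
t: 6.2
ee_pos: [0.5924, 0.0112, 0.0967]
ee_rot: [-0.004, 0.6, 0.8, 0.002]
force: [-2.4, 9.7, 6.3]
opening: -0.002
grip_force: 4.9
```

```bash
python3 -c "
from h import *
st((-22,0,95))
c=manip.camera('top'); print([(m['score'],(B.T@(atz(c,m['at'][::-1],.112)-O))*1000) for m in manip.mark_of('top','handle')[:2]])"
```

```text
t 6.2 TCP local mm [-12.9  -1.4  96.7] F local [ 9.9 -0.4  6.3] open -0.0
rotvec err tool deg [-0.1 -0.5  0.2]
shift share [-0.03  -0.005  0.005]
[(0.68, array([-26.05270322,   3.10514961, 112.        ]))]
```

carry_out:
  rows:
    - [0, -0.006, 0, 0, 0, 0, 0]
    - [0, -0.006, 0, 0, 0, 0, 0]
    - [0, -0.006, 0, 0, 0, 0, 0]
    - [0, -0.006, 0, 0, 0, 0, 0]
    - [0, -0.006, 0, 0, 0, 0, 0]
    - [0, 0, 0, 0, 0, 0, 0]
    - [0, 0, 0, 0, 0, 0, 0]
    - [0, 0, 0, 0, 0, 0, 0]

```text
t: 7.1
ee_pos: [0.5947, 0.003, 0.0967]
ee_rot: [-0.004, 0.6, 0.8, 0.002]
force: [-3.3, 9.5, 6.5]
opening: 0.001
grip_force: 5.3
```

```bash
python3 -c "
from h import *
st((-22,0,95))"
```

```text
t 7.1 TCP local mm [-21.3  -1.4  96.7] F local [10.   0.6  6.5] open 0.0
rotvec err tool deg [-0.1 -0.5  0.2]
shift share [-0.002 -0.005  0.006]
```

carry_out:
  rows:
    - [0, -0.003, 0, 0, 0, 0, 0]
    - [0, -0.003, 0, 0, 0, 0, 0]
    - [0, -0.004, 0, 0, 0, 0, 0]
    - [0, 0, 0, 0, 0, 0, 0]
    - [0, 0, 0, 0, 0, 0, 0]
    - [0, 0, 0, 0, 0, 0, 0]
    - [0, 0, 0, 0, 0, 0, 0]
    - [0, 0, 0, 0, 0, 0, 0]

```text
t: 7.9
ee_pos: [0.5957, -0.0003, 0.0966]
ee_rot: [-0.004, 0.6, 0.8, 0.002]
force: [-3.3, 9.1, 6.4]
opening: 0.001
grip_force: 4.9
```

```bash
python3 -c "
from h import *
st((-22,0,95))"
```

```text
t 7.9 TCP local mm [-24.8  -1.4  96.6] F local [9.7 0.7 6.4] open 0.0
rotvec err tool deg [-0.1 -0.5  0.2]
shift share [ 0.009 -0.005  0.005]
```

carry_out:
  rows:
    - [0, -0.003, 0, 0, 0, 0, 0]
    - [0, -0.004, 0, 0, 0, 0, 0]
    - [0, 0, 0, 0, 0, 0, 0]
    - [0, 0, 0, 0, 0, 0, 0]
    - [0, 0, 0, 0, 0, 0, 0]
    - [0, 0, 0, 0, 0, 0, 0]
    - [0, 0, 0, 0, 0, 0, 0]
    - [0, 0, 0, 0, 0, 0, 0]

```text
t: 8.7
ee_pos: [0.5963, -0.0024, 0.0966]
ee_rot: [-0.004, 0.6, 0.8, 0.002]
force: [-3.0, 10.2, 5.3]
opening: -0.004
grip_force: 4.9
```

```bash
python3 -c "
from h import *
st((-22,0,95))
c=manip.camera('top'); print([(m['score'],(B.T@(atz(c,m['at'][::-1],.112)-O))*1000) for m in manip.mark_of('top','handle')[:2]])"
```

```text
t 8.7 TCP local mm [-27.   -1.4  96.6] F local [10.7  0.1  5.3] open -0.0
rotvec err tool deg [-0.1 -0.5  0.2]
shift share [ 0.016 -0.005  0.005]
[(0.61, array([-36.4265235 ,  -4.32074924, 112.        ]))]
```

carry_out:
  rows:
    - [0, -0.004, 0, 0, 0, 0, 0]
    - [0, -0.004, 0, 0, 0, 0, 0]
    - [0, 0, 0, 0, 0, 0, 0]
    - [0, 0, 0, 0, 0, 0, 0]
    - [0, 0, 0, 0, 0, 0, 0]
    - [0, 0, 0, 0, 0, 0, 0]
    - [0, 0, 0, 0, 0, 0, 0]
    - [0, 0, 0, 0, 0, 0, 0]

```text
t: 9.6
ee_pos: [0.5965, -0.0034, 0.0966]
ee_rot: [-0.005, 0.6, 0.8, 0.002]
force: [-3.9, 10.7, 6.7]
opening: -0.003
grip_force: 5.8
```

```bash
python3 -c "
from h import *
st()"
```

```text
t 9.6 TCP local mm [-28.   -1.4  96.6] F local [11.3  0.8  6.7] open -0.0
rotvec err tool deg [-0.2 -0.6  0.2]
```

carry_out:
  rows:
    - [0, -0.004, 0, 0, 0, 0, 0]
    - [0, -0.003, 0, 0, 0, 0, 0]
    - [0, 0, 0, 0, 0, 0, 0]
    - [0, 0, 0, 0, 0, 0, 0]
    - [0, 0, 0, 0, 0, 0, 0]
    - [0, 0, 0, 0, 0, 0, 0]
    - [0, 0, 0, 0, 0, 0, 0]
    - [0, 0, 0, 0, 0, 0, 0]

```text
t: 10.4
ee_pos: [0.5968, -0.0042, 0.0966]
ee_rot: [-0.005, 0.599, 0.8, 0.002]
force: [-4.9, 13.8, 8.3]
opening: 0.002
grip_force: 6.7
```

```bash
python3 -c "
from h import *
st()"
```

```text
t 10.4 TCP local mm [-28.9  -1.4  96.6] F local [14.6  0.9  8.3] open 0.0
rotvec err tool deg [-0.2 -0.6  0.3]
```

carry_out:
  rows:
    - [0, -0.004, 0, 0, 0, 0, 0]
    - [0, -0.003, 0, 0, 0, 0, 0]
    - [0, 0, 0, 0, 0, 0, 0]
    - [0, 0, 0, 0, 0, 0, 0]
    - [0, 0, 0, 0, 0, 0, 0]
    - [0, 0, 0, 0, 0, 0, 0]
    - [0, 0, 0, 0, 0, 0, 0]
    - [0, 0, 0, 0, 0, 0, 0]

```text
t: 11.2
ee_pos: [0.597, -0.005, 0.0966]
ee_rot: [-0.006, 0.599, 0.801, 0.002]
force: [-4.8, 13.7, 8.3]
opening: 0.001
grip_force: 7.6
```

```bash
python3 -c "
from h import *
st()"
```

```text
t 11.2 TCP local mm [-29.7  -1.4  96.6] F local [14.5  0.8  8.3] open 0.0
rotvec err tool deg [-0.2 -0.7  0.3]
```

carry_out:
  rows:
    - [0, -0.004, 0, 0, 0, 0, 0]
    - [0, -0.003, 0, 0, 0, 0, 0]
    - [0, 0, 0, 0, 0, 0, 0]
    - [0, 0, 0, 0, 0, 0, 0]
    - [0, 0, 0, 0, 0, 0, 0]
    - [0, 0, 0, 0, 0, 0, 0]
    - [0, 0, 0, 0, 0, 0, 0]
    - [0, 0, 0, 0, 0, 0, 0]

```text
t: 12.0
ee_pos: [0.5972, -0.0059, 0.0966]
ee_rot: [-0.007, 0.599, 0.801, 0.003]
force: [-6.0, 15.7, 9.5]
opening: 0.003
grip_force: 8.4
```

```bash
python3 -c "
from h import *
st()
c=manip.camera('top'); print([(m['score'],(B.T@(atz(c,m['at'][::-1],.112)-O))*1000) for m in manip.mark_of('top','handle')[:2]])"
```

```text
t 12.0 TCP local mm [-30.6  -1.3  96.6] F local [16.7  1.4  9.5] open 0.0
rotvec err tool deg [-0.2 -0.8  0.3]
[(0.61, array([-152.96777581,   75.19354169,  112.        ])), (0.56, array([-52.57895465,  -7.36653671, 112.        ]))]
```

carry_out:
  rows:
    - [0, -0.004, 0, 0, 0, 0, 0]
    - [0, -0.003, 0, 0, 0, 0, 0]
    - [0, 0, 0, 0, 0, 0, 0]
    - [0, 0, 0, 0, 0, 0, 0]
    - [0, 0, 0, 0, 0, 0, 0]
    - [0, 0, 0, 0, 0, 0, 0]
    - [0, 0, 0, 0, 0, 0, 0]
    - [0, 0, 0, 0, 0, 0, 0]

```text
t: 12.9
ee_pos: [0.5974, -0.0067, 0.0966]
ee_rot: [-0.008, 0.599, 0.801, 0.003]
force: [-5.8, 17.6, 10.6]
opening: 0.001
grip_force: 9.3
```

```bash
python3 -c "
from h import *
st()"
```

```text
t 12.9 TCP local mm [-31.5  -1.3  96.6] F local [18.6  0.7 10.6] open 0.0
rotvec err tool deg [-0.3 -0.9  0.4]
```

The force is rising at about 2 N/mm, which is the buffer's stiffness, so the click probably happened earlier. I back off to test it.

carry_out:
  rows:
    - [0, 0.008, 0, 0, 0, 0, 0]
    - [0, 0.008, 0, 0, 0, 0, 0]
    - [0, 0.008, 0, 0, 0, 0, 0]
    - [0, 0.008, 0, 0, 0, 0, 0]
    - [0, 0.008, 0, 0, 0, 0, 0]
    - [0, 0, 0, 0, 0, 0, 0]
    - [0, 0, 0, 0, 0, 0, 0]
    - [0, 0, 0, 0, 0, 0, 0]

```text
t: 13.7
ee_pos: [0.5959, -0.001, 0.0966]
ee_rot: [-0.004, 0.6, 0.8, 0.002]
force: [-3.6, 10.3, 5.6]
opening: 0.002
grip_force: 5.0
```

```bash
python3 -c "
from h import *
st()"
```

```text
t 13.7 TCP local mm [-25.5  -1.4  96.6] F local [10.9  0.6  5.6] open 0.0
rotvec err tool deg [-0.1 -0.5  0.2]
```

carry_out:
  rows:
    - [0, 0.005, 0, 0, 0, 0, 0]
    - [0, 0.005, 0, 0, 0, 0, 0]
    - [0, 0.005, 0, 0, 0, 0, 0]
    - [0, 0, 0, 0, 0, 0, 0]
    - [0, 0, 0, 0, 0, 0, 0]
    - [0, 0, 0, 0, 0, 0, 0]
    - [0, 0, 0, 0, 0, 0, 0]
    - [0, 0, 0, 0, 0, 0, 0]

```text
t: 14.5
ee_pos: [0.5954, 0.0008, 0.0966]
ee_rot: [-0.002, 0.6, 0.8, 0.001]
force: [-2.5, 6.3, 4.1]
opening: -0.001
grip_force: 3.2
```

```bash
python3 -c "
from h import *
st()"
```

```text
t 14.5 TCP local mm [-23.7  -1.5  96.6] F local [6.7 0.7 4.1] open -0.0
rotvec err tool deg [-0.1 -0.3  0.1]
```

The force is below the spring's pull, so the sear is carrying the striker. I let go and lift.

carry_out:
  rows:
    - [0, 0.01, 0, 0, 0, 0, 0]
    - [0, 0.01, 0, 0, 0, 0, 0]
    - [0, 0.03, 0, 0, 0, 0, 0]
    - [0, 0.03, 0, 0, 0, 0, 0]
    - [0, 0.03, 0, 0, 0, 0, 0]
    - [0, 0, 0, -0.12, 0, 0, 0]
    - [0, 0, 0, -0.12, 0, 0, 0]
    - [0, 0, 0, 0, 0, 0, 0]

```text
t: 15.3
ee_pos: [0.5908, 0.0296, 0.173]
ee_rot: [0.003, 0.601, 0.799, 0.003]
force: [0.5, -0.7, 0.0]
opening: 0.006
grip_force: 0.0
```

```bash
python3 -c "
from h import *
st((108,130,170))
c=manip.camera('top');d=manip.camera('scene')
for n,k in (('top',c),('scene',d)):
  for q,z in (('handle',.112),('carriage_tab',.105)): print(n,q,[(round(m['score'],2),np.round((B.T@(atz(k,m['at'][::-1],z)-O))*1000)) for m in manip.mark_of(n,q)[:2]])
a=c['image'][150:250,240:380,::-1];b=d['image'][150:290,250:450,::-1]
cv2.imwrite('pics/m3.png',np.hstack([cv2.resize(a,(400,286)),cv2.resize(b,(400,286))]))"
```

```text
t 15.3 TCP local mm [  5.3  -5.  173. ] F local [-0.8 -0.3  0. ] open 0.01
rotvec err tool deg [0.5 0.1 0. ]
shift share [ 0.343 -0.45   0.005]
top handle [(0.49, array([-43.,  -6., 112.]))]
top carriage_tab []
scene handle [(0.54, array([-44.,   4., 112.]))]
scene carriage_tab [(0.92, array([ 99.,  82., 105.]))]
```

View pics/m3.png

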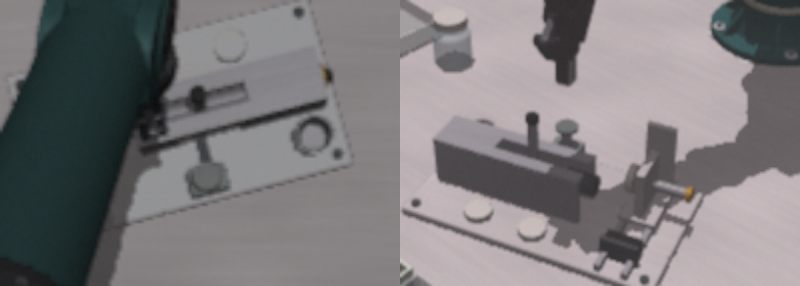

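The striker now stands alone at about 43 mm: caught. On to the outside of the tab.

carry_out:
  rows:
    - [0, 0.084, -0.112, 0, 0, 0, 0]
    - [0, 0.084, -0.112, 0, 0, 0, 0]
    - [0, 0.084, -0.112, 0, 0, 0, 0]
    - [0, 0.084, -0.112, 0, 0, 0, 0]
    - [0, 0, 0, 0, 0, 0, 0]
    - [0, 0, 0, 0.12, 0, 0, 0]
    - [0, 0, 0, 0.12, 0, 0, 0]
    - [0, 0, 0, 0, 0, 0, 0]

```text
t: 16.4
ee_pos: [0.4271, 0.0878, 0.0932]
ee_rot: [-0.002, 0.601, 0.799, -0.004]
force: [-1.0, 0.8, 0.7]
opening: -0.004
grip_force: 0.0
```

```bash
python3 -c "
from h import *
st((108,60,98))"
```

```text
t 16.4 TCP local mm [106.5 136.2  93.2] F local [1.1 0.8 0.7] open -0.0
rotvec err tool deg [-0.5  0.  -0. ]
shift share [ 0.005  0.254 -0.018]
```

carry_out:
  rows:
    - [0, 0, 0.025, -0.008, 0, 0, 0]
    - [0, 0, 0.025, -0.008, 0, 0, 0]
    - [0, 0, 0.025, 0, 0, 0, 0]
    - [0, 0, 0.025, 0, 0, 0, 0]
    - [0, 0, 0.025, 0, 0, 0, 0]
    - [0, 0, 0.025, 0, 0, 0, 0]
    - [0, 0, 0.025, 0, 0, 0, 0]
    - [0, 0, 0.025, 0, 0, 0, 0]

```text
t: 17.2
ee_pos: [0.4883, 0.1056, 0.1013]
ee_rot: [0.0, 0.601, 0.799, 0.0]
force: [0.6, -0.3, 0.5]
opening: 0.005
grip_force: 0.0
```

```bash
python3 -c "
from h import *
st((108,60,98))"
```

```text
t 17.2 TCP local mm [106.6  72.4 101.3] F local [-0.4 -0.5  0.5] open 0.0
rotvec err tool deg [ 0. -0.  0.]
shift share [0.005 0.041 0.011]
```

carry_out:
  rows:
    - [0, 0, 0.008, 0, 0, 0, 0]
    - [0, 0, 0.008, 0, 0, 0, 0]
    - [0, 0, 0.008, 0, 0, 0, 0]
    - [0, 0, 0.004, 0, 0, 0, 0]
    - [0, 0, 0.004, 0, 0, 0, 0]
    - [0, 0, 0, 0, 0, 0, 0]
    - [0, 0, 0, 0, 0, 0, 0]
    - [0, 0, 0, 0, 0, 0, 0]

```text
t: 18.0
ee_pos: [0.4968, 0.108, 0.1013]
ee_rot: [-0.0, 0.601, 0.799, -0.0]
force: [0.5, -0.2, -0.3]
opening: 0.002
grip_force: 0.0
```

```bash
python3 -c "
from h import *
st((108,54,98))
d=manip.camera('scene'); print([(round(m['score'],2),np.round((B.T@(atz(d,m['at'][::-1],.105)-O))*1000)) for m in manip.mark_of('scene','carriage_tab')[:2]])"
```

```text
t 18.0 TCP local mm [106.6  63.6 101.3] F local [-0.3 -0.4 -0.3] open 0.0
rotvec err tool deg [-0. -0. -0.]
shift share [0.005 0.032 0.011]
[(0.59, array([100.,  87., 105.]))]
```

```bash
python3 -c "
from h import *
c=manip.camera('wrist');d=manip.camera('scene')
a=c['image'][60:340,120:520,::-1];b=d['image'][160:270,300:460,::-1]
cv2.imwrite('pics/m4.png',np.hstack([cv2.resize(a,(400,280)),cv2.resize(b,(400,280))]))"
```

```text
(no output)
```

View pics/m4.png

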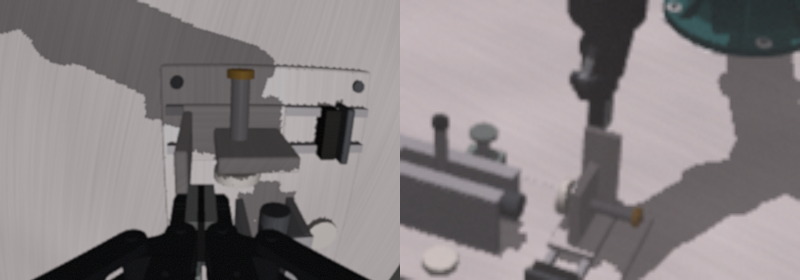

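The wrist view puts the tab at crop (185,150), the cap at (237,180) and the nose at (275,215). The carriage isn't home. I'll check by projection.

```bash
python3 -c "
from h import *
c=manip.camera('wrist');K=np.array(c['mtx']);R=np.array(c['R']);t=np.array(c['t'])
print('cam local',(B.T@(-R.T@t-O))*1000, K[0,0])
def pw(q):
    X=R@(O+B@(np.array(q)/1000))+t; th=np.arctan2(np.hypot(X[0],X[1]),X[2]); ph=np.arctan2(X[1],X[0])
    u=np.array([K[0,2]+K[0,0]*th*np.cos(ph),K[1,2]+K[1,1]*th*np.sin(ph)]); return np.round(u),'crop',np.round((u-[120,60]))
for k,q in dict(tcp=(106.6,63.6,101.3),nose=(49,0,58),corner=(165,100,12),corner2=(165,-100,12)).items(): print(k,pw(q))
for y in (54,74,94): print(y,'tab top outer edges',pw((88,y,122))[2],pw((128,y,122))[2],'tab bottom +x',pw((128,y,30))[2],'cap',pw((80,y-44,58))[2])
print([(m['score'],np.array(m['at'][::-1])-[120,60]) for m in manip.mark_of('wrist','carriage_tab')+manip.mark_of('wrist','cap')])
"
```

```text
cam local [190.04363399  61.82577226 280.53867321] 309.70691628693146
tcp (array([318., 230.]), 'crop', array([198., 170.]))
nose (array([393., 269.]), 'crop', array([273., 209.]))
corner (array([277., 124.]), 'crop', array([157.,  64.]))
corner2 (array([489., 131.]), 'crop', array([369.,  71.]))
54 tab top outer edges [214. 212.] [215. 151.] tab bottom +x [210. 110.] cap [265. 177.]
74 tab top outer edges [180. 212.] [178. 151.] tab bottom +x [186. 110.] cap [240. 177.]
94 tab top outer edges [148. 212.] [143. 151.] tab bottom +x [162. 111.] cap [215. 177.]
[(0.66, array([176.6, 166.5])), (0.78, array([319.8, 229.7])), (0.7, array([175.6, 171.2])), (0.58, array([235.2, 178. ]))]
```

```bash
python3 -c "
from h import *
d=manip.camera('scene'); im=d['image'][:,:,::-1].copy()
im=cv2.resize(im[150:270,320:440],None,fx=5,fy=5,interpolation=cv2.INTER_CUBIC)
L=lambda q:tuple(int(v) for v in (proj(d,O+B@(np.array(q)/1000))-[320,150])*5)
for y,col in ((44,(0,0,255)),(66,(0,255,0)),(94,(255,0,0))):
    cv2.polylines(im,[np.array([L((88,y,30)),L((128,y,30)),L((128,y,122)),L((88,y,122))])],True,col,1)
s=manip.read_state(); q=(B.T@(s['ee_pos']-O))*1000; print(q,s['force'])
cv2.circle(im,L(q),4,(0,255,255),-1); cv2.circle(im,L((0,0,142)),3,(255,0,255),-1)
cv2.circle(im,L((-46,0,142)),4,(255,0,255),1); cv2.circle(im,L((165,100,12)),4,(255,255,0),1); cv2.circle(im,L((165,-100,12)),4,(255,255,0),1)
cv2.imwrite('pics/m5.png',im)"
```

```text
[106.59774936  63.49709303 101.30861768] [-0.6577213  -0.40403759  0.86278856]
```

View pics/m5.png

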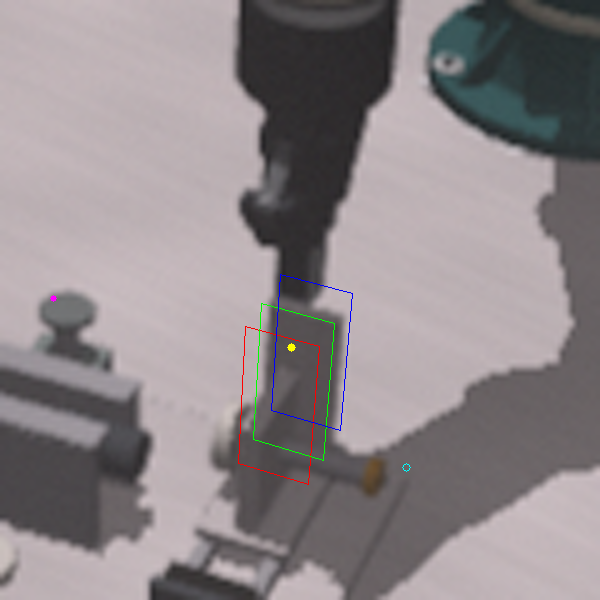

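Fingertips appear about 20 mm higher than the reported TCP in both views (wrist row 185 vs 170 predicted, scene row 303 vs 347). They passed over the tab top without touching it, and the tab is still drawn out. I go back out and push about 30 mm lower.

carry_out:
  rows:
    - [0, 0, 0, -0.08, 0, 0, 0]
    - [0, 0, -0.06, -0.02, 0, 0, 0]
    - [0, 0, -0.07, 0, 0, 0, 0]
    - [0, 0, -0.07, 0, 0, 0, 0]
    - [0, 0, -0.05, 0, 0, 0, 0]
    - [0, 0, 0, 0.1, 0, 0, 0]
    - [0, 0, 0, 0.1, 0, 0, 0]
    - [0, 0, 0, 0, 0, 0, 0]

```text
t: 19.2
ee_pos: [0.4227, 0.0867, 0.0692]
ee_rot: [-0.002, 0.601, 0.799, -0.002]
force: [-0.8, 0.2, 0.4]
opening: 0.001
grip_force: 0.0
```

```bash
python3 -c "
from h import *
st((108,60,72))
c=manip.camera('wrist');d=manip.camera('scene');s=manip.read_state()
L=(proj(d,s['ee_pos'])); print(L)
a=c['image'][60:340,120:520,::-1];b=d['image'][140:280,320:460,::-1].copy(); cv2.circle(b,tuple(int(v) for v in L-[320,140]),2,(0,255,255),1)
cv2.imwrite('pics/m6.png',np.hstack([cv2.resize(a,(400,280)),cv2.resize(b,(400,400))[60:340]]))"
```

```text
t 19.2 TCP local mm [106.7 140.7  69.2] F local [0.4 0.8 0.4] open 0.0
rotvec err tool deg [-0.3 -0.  -0. ]
shift share [ 0.004  0.269 -0.011]
[387.12328503 212.90986404]
```

View pics/m6.png

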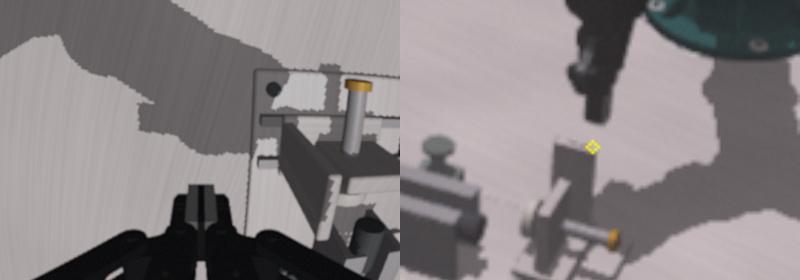

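The marker shows the visible tip about 9 px (roughly 20 mm) above the reported TCP, so the tips are now near z = 90 mm, below the tab's top and outside it. I push.

carry_out:
  rows:
    - [0, 0, 0.025, 0, 0, 0, 0]
    - [0, 0, 0.025, 0, 0, 0, 0]
    - [0, 0, 0.02, 0, 0, 0, 0]
    - [0, 0, 0.02, 0, 0, 0, 0]
    - [0, 0, 0.02, 0, 0, 0, 0]
    - [0, 0, 0.02, 0, 0, 0, 0]
    - [0, 0, 0.02, 0, 0, 0, 0]
    - [0, 0, 0, 0, 0, 0, 0]

```text
t: 20.1
ee_pos: [0.4691, 0.1, 0.0713]
ee_rot: [0.0, 0.601, 0.799, 0.0]
force: [1.0, -0.1, 0.1]
opening: -0.0
grip_force: 0.0
```

```bash
python3 -c "
from h import *
st((108,60,72))"
```

```text
t 20.1 TCP local mm [106.6  92.5  71.3] F local [-0.4 -0.9  0.1] open -0.0
rotvec err tool deg [0. 0. 0.]
shift share [ 0.005  0.108 -0.002]
```

carry_out:
  rows:
    - [0, 0, 0.01, 0, 0, 0, 0]
    - [0, 0, 0.01, 0, 0, 0, 0]
    - [0, 0, 0.01, 0, 0, 0, 0]
    - [0, 0, 0.01, 0, 0, 0, 0]
    - [0, 0, 0, 0, 0, 0, 0]
    - [0, 0, 0, 0, 0, 0, 0]
    - [0, 0, 0, 0, 0, 0, 0]
    - [0, 0, 0, 0, 0, 0, 0]

```text
t: 20.9
ee_pos: [0.4797, 0.103, 0.0712]
ee_rot: [0.0, 0.601, 0.799, 0.0]
force: [-1.1, -0.1, -2.0]
opening: 0.001
grip_force: 1.0
```

```bash
python3 -c "
from h import *
st((108,60,72))
c=manip.camera('wrist');d=manip.camera('scene')
print([(m['score'],np.array(m['at'][::-1])-[120,60]) for m in manip.mark_of('wrist','carriage_tab')+manip.mark_of('wrist','cap')])
a=c['image'][60:340,120:520,::-1];b=d['image'][140:280,320:460,::-1]
cv2.imwrite('pics/m7.png',np.hstack([cv2.resize(a,(400,280)),cv2.resize(b,(400,400))[60:340]]))"
```

```text
t 20.9 TCP local mm [106.6  81.5  71.2] F local [ 0.2  1.1 -2. ] open 0.0
rotvec err tool deg [ 0.  0. -0.]
shift share [ 0.005  0.072 -0.003]
[(0.86, array([227.9, 193.6])), (0.85, array([340.1, 245.2])), (0.71, array([279.9, 191.3]))]
```

View pics/m7.png

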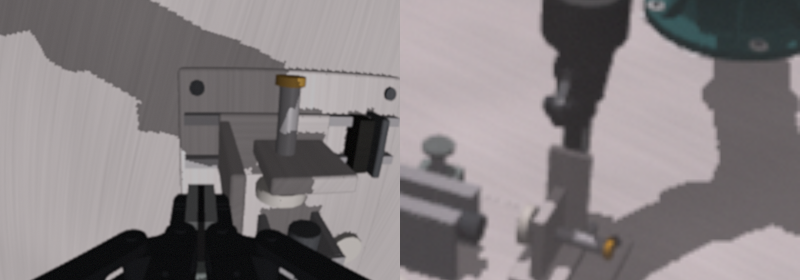

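The fingers are now outside the tab (crop col 222–243) and just touching it. I continue to push gently.

carry_out:
  rows:
    - [0, 0, 0.01, 0, 0, 0, 0]
    - [0, 0, 0.01, 0, 0, 0, 0]
    - [0, 0, 0.01, 0, 0, 0, 0]
    - [0, 0, 0.01, 0, 0, 0, 0]
    - [0, 0, 0.01, 0, 0, 0, 0]
    - [0, 0, 0.01, 0, 0, 0, 0]
    - [0, 0, 0, 0, 0, 0, 0]
    - [0, 0, 0, 0, 0, 0, 0]

```text
t: 21.9
ee_pos: [0.498, 0.1083, 0.0714]
ee_rot: [0.001, 0.601, 0.799, 0.001]
force: [-1.4, -0.3, -0.8]
opening: -0.002
grip_force: 0.6
```

```bash
python3 -c "
from h import *
st((108,54,72))
d=manip.camera('scene'); print([(round(m['score'],2),np.round((B.T@(atz(d,m['at'][::-1],.105)-O))*1000)) for m in manip.mark_of('scene','carriage_tab')[:2]])"
```

```text
t 21.9 TCP local mm [106.6  62.3  71.4] F local [ 0.1  1.4 -0.8] open -0.0
rotvec err tool deg [0.1 0.  0. ]
shift share [ 0.005  0.028 -0.002]
[(0.7, array([105.,  58., 105.]))]
```

carry_out:
  rows:
    - [0, 0, 0.008, 0, 0, 0, 0]
    - [0, 0, 0.008, 0, 0, 0, 0]
    - [0, 0, 0, 0, 0, 0, 0]
    - [0, 0, 0, 0, 0, 0, 0]
    - [0, 0, 0, 0, 0, 0, 0]
    - [0, 0, 0, 0, 0, 0, 0]
    - [0, 0, 0, 0, 0, 0, 0]
    - [0, 0, 0, 0, 0, 0, 0]

```text
t: 22.8
ee_pos: [0.502, 0.1094, 0.0714]
ee_rot: [0.0, 0.601, 0.799, 0.0]
force: [-1.4, -0.3, 0.5]
opening: -0.0
grip_force: 0.6
```

```bash
python3 -c "
from h import *
st((108,54,72))"
```

```text
t 22.8 TCP local mm [106.6  58.2  71.4] F local [0.1 1.4 0.5] open -0.0
rotvec err tool deg [ 0.  0. -0.]
shift share [ 0.005  0.014 -0.002]
```

carry_out:
  rows:
    - [0, 0, 0.006, 0, 0, 0, 0]
    - [0, 0, 0.006, 0, 0, 0, 0]
    - [0, 0, 0.004, 0, 0, 0, 0]
    - [0, 0, 0, 0, 0, 0, 0]
    - [0, 0, 0, 0, 0, 0, 0]
    - [0, 0, 0, 0, 0, 0, 0]
    - [0, 0, 0, 0, 0, 0, 0]
    - [0, 0, 0, 0, 0, 0, 0]

```text
t: 23.6
ee_pos: [0.5041, 0.1101, 0.0711]
ee_rot: [-0.001, 0.601, 0.799, -0.001]
force: [-4.8, -0.8, 4.1]
opening: 0.001
grip_force: 2.7
```

```bash
python3 -c "
from h import *
st((108,54,72))"
```

```text
t 23.6 TCP local mm [106.6  56.   71.1] F local [0.6 4.8 4.1] open 0.0
rotvec err tool deg [-0.2 -0.  -0. ]
shift share [ 0.005  0.007 -0.003]
```

carry_out:
  rows:
    - [0, 0, 0.005, 0, 0, 0, 0]
    - [0, 0, 0.005, 0, 0, 0, 0]
    - [0, 0, 0, 0, 0, 0, 0]
    - [0, 0, 0, 0, 0, 0, 0]
    - [0, 0, 0, 0, 0, 0, 0]
    - [0, 0, 0, 0, 0, 0, 0]
    - [0, 0, 0, 0, 0, 0, 0]
    - [0, 0, 0, 0, 0, 0, 0]

```text
t: 24.4
ee_pos: [0.505, 0.1104, 0.0709]
ee_rot: [-0.003, 0.601, 0.799, -0.003]
force: [-7.0, -1.0, 6.0]
opening: -0.002
grip_force: 4.1
```

```bash
python3 -c "
from h import *
st((108,54,72))"
```

```text
t 24.4 TCP local mm [106.6  55.1  70.9] F local [1. 7. 6.] open -0.0
rotvec err tool deg [-0.4 -0.1 -0. ]
shift share [ 0.005  0.003 -0.004]
```

The force rises at the stop, so the carriage is home. I retreat, lift and go above the trip pad.

carry_out:
  rows:
    - [0, 0, -0.03, 0, 0, 0, 0]
    - [0, 0, -0.06, 0, 0, 0, 0]
    - [0, 0, -0.05, -0.05, 0, 0, 0]
    - [0, 0, 0, -0.15, 0, 0, 0]
    - [0, -0.11, 0.02, -0.05, 0, 0, 0]
    - [0, -0.11, 0.02, 0, 0, 0, 0]
    - [0, -0.11, 0.02, 0, 0, 0, 0]
    - [0, -0.1, 0, 0, 0, 0, 0]

```text
t: 25.2
ee_pos: [0.5254, -0.0202, 0.1472]
ee_rot: [0.003, 0.601, 0.799, 0.002]
force: [0.4, -0.0, 0.6]
opening: 0.0
grip_force: 0.0
```

carry_out:
  rows:
    - [0, -0.02, 0, 0, 0, 0, 0]
    - [0, 0, 0, 0, 0, 0, 0]
    - [0, 0, 0, 0, 0, 0, 0]
    - [0, 0, 0, 0, 0, 0, 0]
    - [0, 0, 0, 0, 0, 0, 0]
    - [0, 0, 0, 0, 0, 0, 0]
    - [0, 0, 0, 0, 0, 0, 0]
    - [0, 0, 0, 0, 0, 0, 0]

```text
t: 26.0
ee_pos: [0.5234, -0.0247, 0.1463]
ee_rot: [0.0, 0.601, 0.799, 0.0]
force: [0.7, -0.4, 0.3]
opening: 0.003
grip_force: 0.0
```

```bash
python3 -c "
from h import *
st((-30,78,70))
c=manip.camera('wrist');d=manip.camera('scene');s=manip.read_state()
for n,z in (('carriage_tab',.105),('handle',.112),('trip_pad',.078)): print(n,[(round(m['score'],2),np.round((B.T@(atz(d,m['at'][::-1],z)-O))*1000)) for m in manip.mark_of('scene',n)[:2]])
a=c['image'][60:340,120:520,::-1];b=d['image'][120:260,290:430,::-1]
cv2.imwrite('pics/m8.png',np.hstack([cv2.resize(a,(400,280)),cv2.resize(b,(400,400))[60:340]]))"
```

```text
t 26.0 TCP local mm [-28.2  74.8 146.3] F local [-0.6 -0.5  0.3] open 0.0
rotvec err tool deg [0. 0. 0.]
shift share [-0.006 -0.011  0.254]
carriage_tab [(0.79, array([ 93.,  58., 105.]))]
handle []
trip_pad [(0.44, array([-23.,  78.,  78.]))]
```

View pics/m8.png

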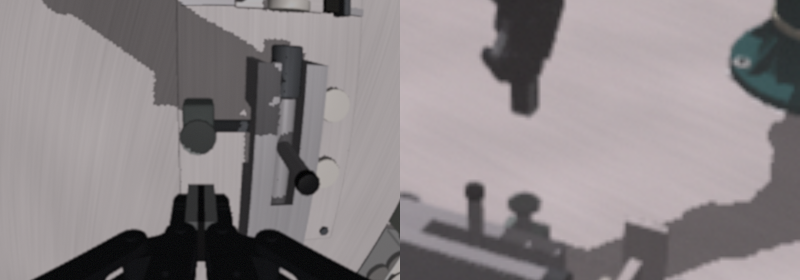

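The pad (198,137) lines up with the fingers and the handle is still back. I descend.

carry_out:
  rows:
    - [0, -0.003, -0.005, 0.07, 0, 0, 0]
    - [0, -0.003, -0.005, 0.07, 0, 0, 0]
    - [0, 0, 0, 0.04, 0, 0, 0]
    - [0, 0, 0, 0.01, 0, 0, 0]
    - [0, 0, 0, 0.01, 0, 0, 0]
    - [0, 0, 0, 0.01, 0, 0, 0]
    - [0, 0, 0, 0.01, 0, 0, 0]
    - [0, 0, 0, 0, 0, 0, 0]

```text
t: 27.05
ee_pos: [0.5211, -0.0274, 0.0804]
ee_rot: [0.0, 0.601, 0.799, 0.0]
force: [-0.5, 0.1, -0.4]
opening: 0.001
grip_force: 0.0
```

carry_out:
  rows:
    - [0, 0, 0, 0.01, 0, 0, 0]
    - [0, 0, 0, 0.01, 0, 0, 0]
    - [0, 0, 0, 0.01, 0, 0, 0]
    - [0, 0, 0, 0, 0, 0, 0]
    - [0, 0, 0, 0, 0, 0, 0]
    - [0, 0, 0, 0, 0, 0, 0]
    - [0, 0, 0, 0, 0, 0, 0]
    - [0, 0, 0, 0, 0, 0, 0]

```text
t: 27.85
ee_pos: [0.5211, -0.0275, 0.0714]
ee_rot: [0.0, 0.601, 0.799, 0.0]
force: [-0.2, -0.6, 0.0]
opening: 0.002
grip_force: 0.0
```

carry_out:
  rows:
    - [0, 0, 0, 0.01, 0, 0, 0]
    - [0, 0, 0, 0.01, 0, 0, 0]
    - [0, 0, 0, 0.01, 0, 0, 0]
    - [0, 0, 0, 0.01, 0, 0, 0]
    - [0, 0, 0, 0, 0, 0, 0]
    - [0, 0, 0, 0, 0, 0, 0]
    - [0, 0, 0, 0, 0, 0, 0]
    - [0, 0, 0, 0, 0, 0, 0]

```text
t: 28.65
ee_pos: [0.5211, -0.0275, 0.0594]
ee_rot: [0.0, 0.601, 0.799, 0.0]
force: [0.5, 0.1, -0.0]
opening: -0.004
grip_force: 0.0
```

carry_out:
  rows:
    - [0, 0, 0, 0.005, 0, 0, 0]
    - [0, 0, 0, 0.005, 0, 0, 0]
    - [0, 0, 0, 0, 0, 0, 0]
    - [0, 0, 0, 0, 0, 0, 0]
    - [0, 0, 0, 0, 0, 0, 0]
    - [0, 0, 0, 0, 0, 0, 0]
    - [0, 0, 0, 0, 0, 0, 0]
    - [0, 0, 0, 0, 0, 0, 0]

```text
t: 29.45
ee_pos: [0.521, -0.0275, 0.0564]
ee_rot: [0.0, 0.601, 0.799, 0.0]
force: [-0.6, -0.4, 0.7]
opening: -0.003
grip_force: 0.0
```

carry_out:
  rows:
    - [0, 0, 0, 0.005, 0, 0, 0]
    - [0, 0, 0, 0.005, 0, 0, 0]
    - [0, 0, 0, 0, 0, 0, 0]
    - [0, 0, 0, 0, 0, 0, 0]
    - [0, 0, 0, 0, 0, 0, 0]
    - [0, 0, 0, 0, 0, 0, 0]
    - [0, 0, 0, 0, 0, 0, 0]
    - [0, 0, 0, 0, 0, 0, 0]

```text
t: 30.25
ee_pos: [0.521, -0.0274, 0.0534]
ee_rot: [0.0, 0.601, 0.799, 0.0]
force: [-0.2, -0.2, -0.0]
opening: -0.001
grip_force: 0.0
```

carry_out:
  rows:
    - [0, 0, 0, 0.005, 0, 0, 0]
    - [0, 0, 0, 0.005, 0, 0, 0]
    - [0, 0, 0, 0, 0, 0, 0]
    - [0, 0, 0, 0, 0, 0, 0]
    - [0, 0, 0, 0, 0, 0, 0]
    - [0, 0, 0, 0, 0, 0, 0]
    - [0, 0, 0, 0, 0, 0, 0]
    - [0, 0, 0, 0, 0, 0, 0]

```text
t: 31.05
ee_pos: [0.521, -0.0274, 0.0504]
ee_rot: [0.0, 0.601, 0.799, 0.0]
force: [-0.1, -0.5, -0.3]
opening: 0.001
grip_force: 0.0
```

carry_out:
  rows:
    - [0, 0, 0, 0.005, 0, 0, 0]
    - [0, 0, 0, 0.005, 0, 0, 0]
    - [0, 0, 0, 0, 0, 0, 0]
    - [0, 0, 0, 0, 0, 0, 0]
    - [0, 0, 0, 0, 0, 0, 0]
    - [0, 0, 0, 0, 0, 0, 0]
    - [0, 0, 0, 0, 0, 0, 0]
    - [0, 0, 0, 0, 0, 0, 0]

```text
t: 31.85
ee_pos: [0.521, -0.0274, 0.0473]
ee_rot: [0.0, 0.601, 0.799, 0.0]
force: [0.1, -0.6, -0.5]
opening: 0.0
grip_force: 0.0
```

carry_out:
  rows:
    - [0, 0, 0, 0.005, 0, 0, 0]
    - [0, 0, 0, 0.005, 0, 0, 0]
    - [0, 0, 0, 0, 0, 0, 0]
    - [0, 0, 0, 0, 0, 0, 0]
    - [0, 0, 0, 0, 0, 0, 0]
    - [0, 0, 0, 0, 0, 0, 0]
    - [0, 0, 0, 0, 0, 0, 0]
    - [0, 0, 0, 0, 0, 0, 0]

```text
t: 32.65
ee_pos: [0.5211, -0.0274, 0.0444]
ee_rot: [0.0, 0.601, 0.799, 0.0]
force: [0.2, -0.5, 0.2]
opening: 0.001
grip_force: 0.0
```

```bash
python3 -c "
from h import *
st((-30,78,70))
c=manip.camera('wrist');d=manip.camera('scene')
for n,z in (('carriage_tab',.105),('handle',.112),('trip_pad',.078)): print(n,[(round(m['score'],2),np.round((B.T@(atz(d,m['at'][::-1],z)-O))*1000)) for m in manip.mark_of('scene',n)[:2]])
a=c['image'][60:340,120:520,::-1];b=d['image'][140:280,260:400,::-1]
cv2.imwrite('pics/m9.png',np.hstack([cv2.resize(a,(400,280)),cv2.resize(b,(400,400))[60:340]]))"
```

```text
t 32.65 TCP local mm [-30.2  77.8  44.4] F local [-0.5 -0.   0.2] open 0.0
rotvec err tool deg [ 0. -0.  0.]
shift share [ 0.001 -0.001 -0.085]
carriage_tab [(0.61, array([104.,  50., 105.])), (0.5, array([ 84., -60., 105.]))]
handle [(0.62, array([-41., -10., 112.]))]
trip_pad [(0.62, array([-39.,  88.,  78.])), (0.42, array([-245.,  147.,   78.]))]
```

View pics/m9.png

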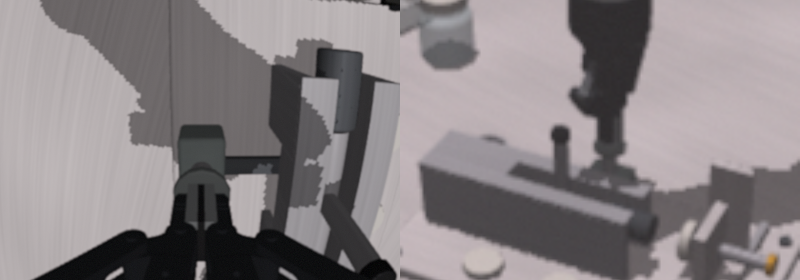

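Picture: the tips are centred over the pad (202,185) and nearly touching; the striker is still cocked and the carriage in. I keep going down.

carry_out:
  rows:
    - [0, 0, 0, 0.005, 0, 0, 0]
    - [0, 0, 0, 0.005, 0, 0, 0]
    - [0, 0, 0, 0, 0, 0, 0]
    - [0, 0, 0, 0, 0, 0, 0]
    - [0, 0, 0, 0, 0, 0, 0]
    - [0, 0, 0, 0, 0, 0, 0]
    - [0, 0, 0, 0, 0, 0, 0]
    - [0, 0, 0, 0, 0, 0, 0]

```text
t: 33.7
ee_pos: [0.521, -0.0275, 0.0414]
ee_rot: [0.0, 0.601, 0.799, 0.0]
force: [-0.5, -0.1, 4.5]
opening: -0.003
grip_force: 2.1
```

carry_out:
  rows:
    - [0, 0, 0, 0.005, 0, 0, 0]
    - [0, 0, 0, 0.005, 0, 0, 0]
    - [0, 0, 0, 0, 0, 0, 0]
    - [0, 0, 0, 0, 0, 0, 0]
    - [0, 0, 0, 0, 0, 0, 0]
    - [0, 0, 0, 0, 0, 0, 0]
    - [0, 0, 0, 0, 0, 0, 0]
    - [0, 0, 0, 0, 0, 0, 0]

```text
t: 34.5
ee_pos: [0.521, -0.0275, 0.0385]
ee_rot: [0.0, 0.601, 0.799, 0.0]
force: [-1.9, 0.8, 5.2]
opening: -0.001
grip_force: 2.8
```

carry_out:
  rows:
    - [0, 0, 0, 0.004, 0, 0, 0]
    - [0, 0, 0, 0.004, 0, 0, 0]
    - [0, 0, 0, 0, 0, 0, 0]
    - [0, 0, 0, 0, 0, 0, 0]
    - [0, 0, 0, 0, 0, 0, 0]
    - [0, 0, 0, 0, 0, 0, 0]
    - [0, 0, 0, 0, 0, 0, 0]
    - [0, 0, 0, 0, 0, 0, 0]

```text
t: 35.3
ee_pos: [0.5211, -0.0276, 0.0359]
ee_rot: [0.0, 0.601, 0.799, 0.0]
force: [-1.3, -0.1, 2.7]
opening: -0.004
grip_force: 1.5
```

```bash
cat > chk.py <<'E'
from h import *
st()
d=manip.camera('scene')
for n,z in (('carriage_tab',.105),('handle',.112),('nose',.058),('cap',.058)): print(n,[(round(m['score'],2),np.round((B.T@(atz(d,m['at'][::-1],z)-O))*1000)) for m in manip.mark_of('scene',n)[:2]])
E
python3 chk.py
```

```text
t 35.3 TCP local mm [-30.3  77.8  35.9] F local [0.3 1.2 2.7] open -0.0
rotvec err tool deg [ 0.  0. -0.]
carriage_tab [(0.71, array([102.,  51., 105.]))]
handle [(0.88, array([  3.,  -8., 112.])), (0.75, array([ -9.,  34., 112.]))]
nose [(0.71, array([103., -11.,  58.]))]
cap [(0.74, array([92., -2., 58.])), (0.56, array([  16., -126.,   58.]))]
```

Fired: the force dropped and the handle is at about 0. I lift off.

carry_out:
  rows:
    - [0, 0, 0, -0.03, 0, 0, 0]
    - [0, 0, 0, -0.08, 0, 0, 0]
    - [0, 0, 0, -0.12, 0, 0, 0]
    - [0, 0, 0, -0.12, 0, 0, 0]
    - [0, 0, -0.1, 0, 0, 0, 0]
    - [0, 0, -0.1, 0, 0, 0, 0]
    - [0, 0, 0, 0, 0, 0, 0]
    - [0, 0, 0, 0, 0, 0, 0]

```text
t: 36.35
ee_pos: [0.4626, -0.0439, 0.1412]
ee_rot: [-0.0, 0.601, 0.799, 0.0]
force: [0.7, 0.6, 0.2]
opening: -0.002
grip_force: 0.0
```

```bash
python3 chk.py; python3 -c "
from h import *
d=manip.camera('scene'); cv2.imwrite('pics/m10.png',cv2.resize(d['image'][180:280,300:430,::-1],None,fx=5,fy=5,interpolation=cv2.INTER_CUBIC))"
```

```text
t 36.35 TCP local mm [-29.9 138.5 141.2] F local [ 0.4 -0.9  0.2] open -0.0
rotvec err tool deg [ 0. -0. -0.]
carriage_tab [(0.84, array([110.,  44., 105.]))]
handle [(0.91, array([ -5.,  -7., 112.])), (0.32, array([120., -67., 112.]))]
nose [(0.74, array([99., -4., 58.]))]
cap [(0.67, array([  19., -125.,   58.])), (0.62, array([ -63., -110.,   58.]))]
```

View pics/m10.png

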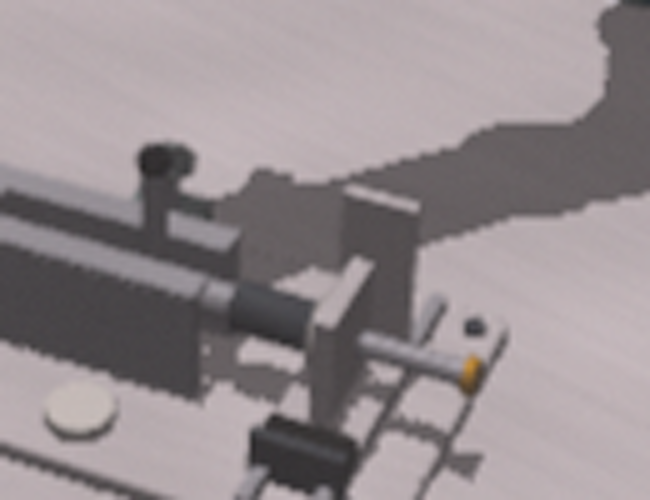

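The striker is forward with its nose against the cap at the holder (310,315). The cap is driven back, the plunger rod sticks farther out behind (470,375), and the carriage is home. I hand in.

```bash
python3 -c "
from bench import manip
print(manip.sign_off())"
```

```text
the job is handed in; nothing more can be done
None
```

The impact test was carried out and handed in at about 36 s, but no verdict came back; in the last picture the striker is forward, the cap is driven back against its holder and the carriage is at its stop. I missed the click while cocking and estimate the buffer was pressed about 4 of its 5 mm.

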